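# Seat a heat sink in the inspection fixture and hold it there

### The arm

A 6-joint arm with a two-finger parallel gripper is mounted at the origin on the work surface. World frame = base frame: x ahead of the robot, y to its left, z up, the work surface at z = 0. Lengths are in m, angles in rad, forces in N, time in s.
With the tool pointing down it reaches from about 0.35 to 0.85 m from the base axis. Payload 8.1 kg.
Tool frame: the origin (TCP) lies at the very end of the fingers, on their centre line; the grasp point (between the pads) lies 19 mm behind it; z points along the fingers, y is the line along which they close (so a half turn about z gives the same grasp; the last joint's range is limited). The gripper opens to 93 mm and grips with 3 to 60 N. Pads are 15 mm wide; open, the fingers measure 128 mm over their backs; the gripper's body (75 mm by 188 mm) begins 65 mm behind the grasp point.
Start: joints at [1.016, 0.13, 1.488, -0, 1.523, -0.085], TCP at [0.272, 0.535, 0.219] pointing down, gripper open.
Joint ranges: [-2.96, 2.96], [-0.89, 2.26], [0.02, 2.5], [-1.34, 4.48], [0, 2.73], [-2.66, 2.66]. Speed limits (rad/s): [2.39, 2.39, 2.79, 3.14, 3.14, 3.14].

### API

Orientations are given as a unit quaternion [w, x, y, z].
In Python, from station import readout, vision, r gives the robot as it stands.
- The arm moves only by the tool servo_tool, never from a script. Its argument "increments" is text: rows parted by semicolons, each of 7 numbers parted by spaces: the opening, from 0 (shut) to 1 (fully open), then the shift along the tool's x, y, z in mm, then the turn, a rotation vector about the tool's x, y, z in degrees. A call has 1 to 5 rows; each row shifts and turns the commanded pose from where the row before left it, along the tool's axes as they then stand; what a row does not reach is not made up. A row lasts 1/8 s, in which the tool goes at most 62.5 mm and 10.7 degrees, less where a joint would pass 70% of its speed; a pose out of reach is approached as far as the arm can. A call is refused whole if a number of a shift passes 62.5 or a number of a turn 10.7, either way. A call with a gripper value outside its range is refused whole. The fingers move at their own pace and stop on an object; the grip force is fixed at half the most. Time passes only in rows, so rows that do not move let the fingers close. It gives the time, the measured TCP pose, the force, the opening and the grip force at its end, in the units of the state.
- readout.get_state(): the state, without advancing time (a new reading comes with each control period).
- vision.get_image(name): name is "side" or "top"; returns (picture, depth): 420x560x3 uint8, red, green, blue; 420x560 float32, m along the optical axis (not along the pixel's ray), 0 where there is no reading.
- vision.camera_model(name): a dict with "K" (3x3 intrinsics, pixels), "distortion" ([k1, k2, p1, p2, k3] as OpenCV has them; the pictures are not rectified), "R" (3x3) and "t" (3): a world point X has camera coordinates R X + t. Camera axes: x right, y down, z forward; pixel columns grow to the right and rows downward; lengths in m; the calibration is good to about 2 mm. A picture is of the moment at which its call begins. camera_model takes no time and is no camera call.
- r.finish_job(): hands the job in; it is judged then, once.
The state is a dict: "time": time; "q": joint angles; "joint_vel": joint speeds; "joint_torque": joint torques, N m; "eef_pos": TCP position; "ee_rot": TCP orientation; "force": force on the tool from outside, world axes, zero at the start; "torque": the same for the moment, N m; "width": finger opening in m; "grasp_force": force on a finger pad.
Only numpy, scipy, OpenCV 4.12 (cv2) and the standard library are available. Lean on these libraries where they do the work, as an engineer would, in place of code of your own. Each camera call takes 0.05 s, during which the arm holds its last target. There are 200 camera calls.

### The job

Get the finned heat sink that lies loose on the inspection plate ready for gauging: one long side flat on the plate's dark fence, and one end up against the red end stop, which may be fitted at either end of the fence. Then hold it there with one firm diagonal push of the gripper, into the fence and down onto the plate at the same time (about 10 N each way, never ramming it), and finish while still pushing: do not let go or back off. Leave the other tools and parts on the bench where they are.

Things in the scene. Friction and masses are not known exactly. Their poses are not given: they have to be found in the camera images.
- work: Heat sink, bright aluminium, loose, 0.18 to 0.37 kg. Solid base 84 (y) x 62 (x) x 14 mm high; on it a comb of cross fins, 26 mm wide in x, centred, 84 long, up to 36 mm: solid enough to grip across the 26 mm. A bare flange 18 wide, 14 high is left along both long sides; a fingertip on it, against the fins, can push sideways and down. Same either way round. Origin: centre of underside, z up.
- plate: Inspection plate, grey aluminium with small black holes, fixed, 240 (x) x 330 (y) x 12 mm thick; origin: centre of the underside. x points to the fence, away from the robot. Turned up to 17 degrees, placed anew each time. Oiled: friction of the heat sink on it about 0.25. The heat sink starts on it, on the robot's side of the fence, turned up to 26 degrees to it.
- fence: Fence, dark steel bar fixed on the plate, 22 thick (x), 250 long (y), 22 mm high above the plate, white ticks and three 4 mm screw heads on top. Origin: on the plate's top, at the foot of the middle of the working face, which looks to the robot. x points into the fence, y along it: the heat sink belongs at x below 0, its origin at x = -31 mm when seated.
- stop: Red end stop, rigid bar fixed on the plate, square to the fence: x from -60 mm to 0 (the fence face), 20 wide (y), 20 mm high, black thumb knob on it (18 across, top 33 mm above the plate). Origin: on the plate, at the fence face, mid-width; axes as the fence's. 105 mm from the fence's middle, at its +y or -y end; used on its inner side. A low black plug (18 across, 3 high) fills the other seat.
- master: Bystander: small brass setting plug, 24 mm across, 34 mm high, standing loose on the plate's robot-side left corner. Origin: centre of the underside.
- driver: Bystander: screwdriver lying on the bench to the right of the plate, 160 mm long along its x. Origin: under its middle.
- indicator: Bystander: dial test indicator lying to the left of the plate, a black disc 38 mm across, 18 mm high, with a white face and a yellow arm. Origin: centre of the disc's underside.
- blade: Bystander: small steel square lying to the left of the plate, 100 mm blade and 70 mm stock, 14 mm high. Origin: under the middle of the blade.
- cleaner: Bystander: blue bottle, 60 mm across, 150 mm high, standing well to the left of the plate. Origin: centre of the underside.
- tin: Bystander: shallow round steel tin, 76 mm across, 30 mm high, to the right of the plate. Origin: centre of the underside.
Things that resemble listed ones, but are neither listed nor needed, are in the scene too. Leave any orange, pink or yellow look-alike of the work alone.

How it is judged:
By the outcome, as a careful person would: the job done as asked, in the order asked, and still so for the second after the job is handed in, while the arm keeps its last pose, push and grip.
It also fails if it takes over 45 s, if anything falls off the work surface, if the arm or the gripper's body presses on something with over 40 N, if the wrist force passes 120 N, or if a joint passes its speed limit or range.

## Working session

There is one attempt and no reset: what is moved stays moved. The work goes in short steps, Python scripts to look and compute and a tool call to move; the robot and the scene stay as the last step left them, time stands still between calls to the robot, and variables do not carry over. Pictures are saved under pics/ and viewed, at most 10 in all, crops included, and the job is handed in when it is done.

Besides the shell and the picture viewer there is one more tool, called as name(argument=value, ...), one argument or row to a line, values as JSON. servo_tool: Moves the arm, as the interface text tells. Its arguments: {"type":"object","properties":{"increments":{"type":"string"}},"required":["increments"]}

```bash
mkdir -p pics; ls
python3 - <<'E'
from station import readout, vision, r
import cv2,numpy as np
for n in("top","side"):
    im,d=vision.get_image(n); cv2.imwrite(f"pics/{n}0.png",im[:,:,::-1]); np.savez(f"pics/{n}0.npz",im=im,d=d)
    m=vision.camera_model(n); print(n,np.round(m["K"],1).tolist(),m["distortion"],np.round(m["R"],3).tolist(),m["t"])
print(readout.get_state())
E
```

```text
pics
top [[521.1, 0.0, 286.1], [0.0, 521.1, 201.4], [0.0, 0.0, 1.0]] [-0.13355782  0.          0.          0.          0.        ] [[-0.017, -1.0, -0.018], [-0.984, 0.02, -0.177], [0.177, 0.015, -0.984]] [0.05946172 0.47478234 1.33138532]
side [[383.1, 0.0, 275.0], [0.0, 383.1, 208.0], [0.0, 0.0, 1.0]] [-0.07955762  0.          0.          0.          0.        ] [[-0.999, -0.051, -0.014], [-0.022, 0.654, -0.756], [0.048, -0.755, -0.654]] [ 0.48941051 -0.00468949  1.21495631]
{'time': 0.1, 'q': array([ 1.01563472e+00,  1.31065810e-01,  1.48918081e+00,  1.20042618e-05,
        1.52301402e+00, -8.54056801e-02]), 'joint_vel': array([-4.69845896e-04, -1.40102056e-03, -1.84607396e-03,  6.06319245e-04,
        1.88376029e-03,  3.49280545e-06]), 'joint_torque': array([ 1.54954923e-03, -5.61338782e+01, -4.93096447e+01,  7.70160207e-02,
        2.92205682e-02, -1.35575142e-04]), 'eef_pos': array([0.27130404, 0.53457256, 0.21769848]), 'ee_rot': array([-2.68260454e-04,  2.32724502e-01,  9.72542344e-01, -7.89692109e-04]), 'force': array([-0.16457978,  0.22038215, -0.59670993]), 'torque': array([-0.03337554, -0.00033942, -0.04389542]), 'grasp_force': 0.0, 'width': 0.09276497055661356}
```

View pics/top0.png

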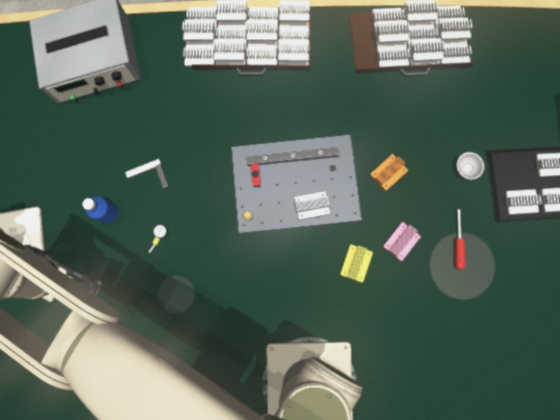

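View pics/side0.png

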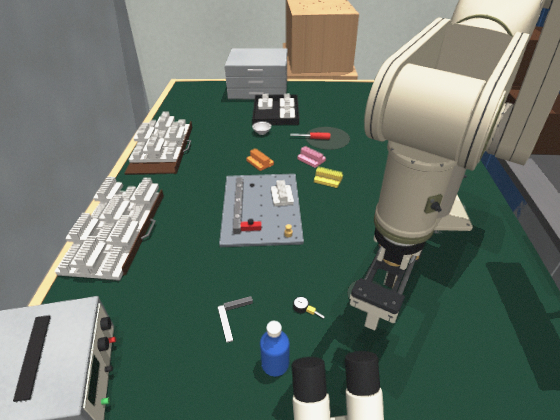

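The top view shows the plate at about (232–360, 136–232), the fence along (247,161)–(339,152), the red stop on the left (+y) at (256,175), the work at (312,205), the brass plug at (248,215) and coloured decoys to the right. The side view agrees.

```bash
cat > h.py <<'E'
import numpy as np, cv2
from station import readout, vision, r
def cast(n,px,z):
    m=vision.camera_model(n);K,D,R,t=[np.array(m[k],float) for k in("K","distortion","R","t")]
    u=cv2.undistortPoints(np.array(px,float).reshape(-1,1,2),K,D)[:,0]
    d=np.c_[u,np.ones(len(u))]@R; c=-R.T@t
    return c+d*((z-c[2])/d[:,2])[:,None]
def grab(n,tag):
    im,d=vision.get_image(n);np.savez(f"pics/{n}{tag}.npz",im=im,d=d);return im,d
def load(n,tag):
    f=np.load(f"pics/{n}{tag}.npz");return f["im"],f["d"]
def comps(mask,amin=15):
    k,l,s,c=cv2.connectedComponentsWithStats(mask.astype(np.uint8));return [(s[i],c[i],l==i) for i in range(1,k) if s[i][4]>=amin]
def rect(n,mask,z):
    c=max(cv2.findContours(mask.astype(np.uint8),cv2.RETR_EXTERNAL,cv2.CHAIN_APPROX_NONE)[0],key=len)
    p=cast(n,c[:,0],z)[:,:2]*1000
    return cv2.minAreaRect(p.astype(np.float32))
E
python3 - <<'E'
from h import *
im,d=load("top",0); hsv=cv2.cvtColor(im,cv2.COLOR_RGB2HSV)
roi=np.zeros(im.shape[:2],bool);roi[125:245,222:370]=1
H,S,V=hsv[...,0],hsv[...,1],hsv[...,2]
print("plate px",im[200,280],"work",im[208,312],"fence",im[157,270],"depth plate",d[195,280],"bench",d[250,300])
pl=roi&(V>75); print("plate",rect("top",pl,.012))
red=roi&(S>150)&((H<8)|(H>172))&(V>60)
for s,c,m in comps(red): print("red",s,c,rect("top",m,.032))
w=roi&(V>165)
w[:180]=0
for s,c,m in comps(w,60): print("work",s,c,rect("top",m,.026))
fe=roi&(V<85);fe[:140]=0;fe[170:]=0
for s,c,m in comps(fe,30): print("fence",s,c,rect("top",m,.034))
cv2.imwrite("pics/crop0.png",cv2.resize(im[128:240,225:367,::-1],None,fx=5.2,fy=5.2,interpolation=cv2.INTER_CUBIC))
E
```

```text
plate px [158 164 167] work [182 185 186] fence [128 127 127] depth plate 1.410795 bench 1.3935062
plate ((531.0213623046875, 24.346603393554688), (407.8406677246094, 332.04052734375), 88.73745727539062)
red [252 164   6   7  37] [254.56756757 166.91891892] ((573.8179931640625, 134.2103729248047), (13.521153450012207, 16.787832260131836), 89.62942504882812)
red [253 177   6   9  45] [255.66666667 180.51111111] ((535.2196044921875, 131.74830627441406), (13.457446098327637, 22.047409057617188), 89.59090423583984)
work [ 236  180  124   49 4646] [298.62096427 201.21609987] ((471.82977294921875, 21.677474975585938), (329.28790283203125, 130.21939086914062), 88.78904724121094)
fence [222 140  62  30 457] [235.27352298 149.79868709] ((608.5557250976562, 140.35479736328125), (166.5407257080078, 81.43793487548828), 88.57212829589844)
fence [353 140  17  30 377] [362.56233422 152.52519894] ((602.4995727539062, -154.11416625976562), (43.61143112182617, 81.89055633544922), 87.49848175048828)
```

View pics/crop0.png

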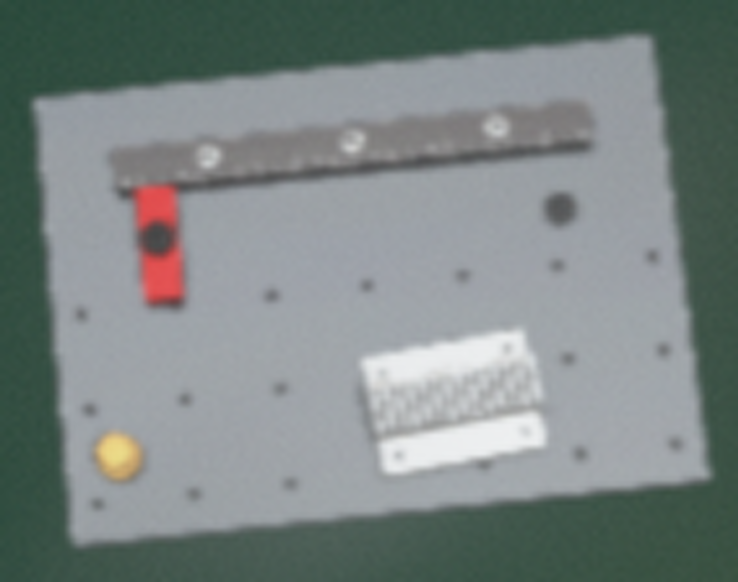

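The enlarged crop shows the fence face line near crop (120,192)–(592,148), the stop at (135–183, 185–302), and the work corners at about (362,358), (523,330), (546,445) and (383,473). Its fins and two flanges are clear. The brass plug is at (119,456).

Run:
```python
from h import *
im,d=load("top",0); hsv=cv2.cvtColor(im,cv2.COLOR_RGB2HSV)
roi=np.zeros(im.shape[:2],bool);roi[125:245,222:370]=1
H,S,V=hsv[...,0],hsv[...,1],hsv[...,2]
for p in((195,280),(215,320),(200,300),(192,310),(175,232-8),(157,300),(176,256)): print(p,hsv[p],end=' ')
print()
pl=roi&(S<45)&(V>100)
pl=cv2.morphologyEx(pl.astype(np.uint8),cv2.MORPH_CLOSE,np.ones((9,9)))
R=rect("top",pl,.012);print("plate",R)
for t in(190,205,220):
  w=roi&(V>t)&(S<40);w[:188]=0
  for s,c,m in comps(w,40): print("work",t,s,rect("top",m,.026),rect("top",m,.019))
C=lambda pts:[((u+.5)/5.2-.5+225,(v+.5)/5.2-.5+128) for u,v in pts]
def show(n,pts,z): print(n,np.round(cast("top",C(pts),z)[:,:2]*1000,1).tolist())
show("plate corners",[(35,100),(651,36),(710,478),(74,544)],.012)
show("work far corners z26",[(362,358),(523,330)],.026)
show("work near corners z26",[(383,473),(546,445)],.026)
show("fence top near edge",[(120,186),(592,143)],.034)
show("fence screws z38",[(208,156),(352,141),(497,127)],.038)
show("stop top near(z32)",[(147,302),(182,298),(136,186),(174,185)],.032)
show("knob z45",[(156,238)],.045); show("plug3",[(560,208)],.015); show("master",[(119,456)],.046)
```

```text
(195, 280) [103  13 171] (215, 320) [100   4 190] (200, 300) [105   2 230] (192, 310) [102  15 169] (175, 224) [76 89 77] (157, 300) [ 15   4 145] (176, 256) [179 106 113] 
plate ((532.8807373046875, 25.331085205078125), (243.95822143554688, 333.4280090332031), 4.952456474304199)
work 190 [294 191  35  19 349] ((481.56744384765625, -15.987815856933594), (39.37761306762695, 88.41345977783203), 7.685654163360596) ((482.8416442871094, -16.224918365478516), (39.57893753051758, 88.86547088623047), 7.685637950897217)
work 190 [298 207  32  12 221] ((447.0850830078125, -21.456043243408203), (18.73107147216797, 85.11204528808594), 9.718140602111816) ((448.1830139160156, -21.72109603881836), (18.826854705810547, 85.54716491699219), 9.718149185180664)
work 205 [295 192  33  11 198] ((490.2649230957031, -15.544078826904297), (19.221267700195312, 85.42022705078125), 7.078071594238281) ((491.58355712890625, -15.778919219970703), (19.319530487060547, 85.85693359375), 7.078055381774902)
work 205 [298 207  32  12 205] ((446.72430419921875, -21.76837158203125), (17.395673751831055, 83.52953338623047)
[... 353 characters left out ...]

work 220 [299 208  30  11 178] ((446.6776123046875, -21.516956329345703), (16.34233283996582, 79.9466552734375), 10.242073059082031) ((447.77337646484375, -21.782306671142578), (16.42587661743164, 80.35537719726562), 10.242067337036133)
plate corners [[637.8, 199.6], [665.8, -128.5], [428.0, -149.4], [400.3, 179.0]]
work far corners z26 [[492.0, 28.8], [504.9, -54.4]]
work near corners z26 [[432.0, 19.3], [444.8, -64.3]]
fence top near edge [[583.9, 152.5], [601.6, -92.9]]
fence screws z38 [[597.8, 106.4], [604.2, 31.7], [610.1, -43.6]]
stop top near(z32) [[522.5, 138.9], [524.2, 120.8], [584.2, 144.3], [584.3, 124.5]]
knob z45 [[553.1, 133.1]]
plug3 [[571.9, -76.5]]
master [[440.4, 152.4]]
```

servo_tool(
  increments="1 0 0 0 0 0 9.5; 1 0 0 0 0 0 9.5; 1 0 0 0 0 0 9.5; 1 0 0 0 0 0 9.5; 1 0 0 0 0 0 9.5",
)

```text
time: 0.72
eef_pos: [0.2714, 0.5347, 0.218]
ee_rot: [0.0, 0.607, 0.795, -0.001]
force: [0.7, 0.1, -0.5]
width: 0.0929
grasp_force: 0.0
```

servo_tool(
  increments="1 0 0 0 0 0 6.8; 1 -40 8 0 0 0 0; 1 -40 8 0 0 0 0; 1 -40 8 0 0 0 0; 1 -40 8 0 0 0 0",
)

```text
time: 1.35
eef_pos: [0.3277, 0.3803, 0.2181]
ee_rot: [0.0, 0.651, 0.759, -0.0]
force: [0.1, -0.1, -0.7]
width: 0.0929
grasp_force: 0.0
```

servo_tool(
  increments="1 -40 8 0 0 0 0; 1 -40 8 0 0 0 0; 1 -40 8 0 0 0 0; 1 -40 8 0 0 0 0; 1 -40 8 0 0 0 0",
)

```text
time: 1.98
eef_pos: [0.3978, 0.1889, 0.2183]
ee_rot: [-0.0, 0.651, 0.759, -0.0]
force: [-0.1, 0.5, 0.1]
width: 0.0928
grasp_force: 0.0
```

servo_tool(
  increments="1 -40 8 0 0 0 0; 1 -40 8 0 0 0 0; 1 -40 8 0 0 0 0; 1 -40 8 0 0 0 0; 1 0 0 0 0 0 0",
)

```text
time: 2.6
eef_pos: [0.454, 0.0349, 0.2182]
ee_rot: [-0.0, 0.652, 0.758, -0.0]
force: [0.3, -0.8, -0.6]
width: 0.0933
grasp_force: 0.0
```

```bash
cat >> h.py <<'E'
F=np.array([593,30.3]);PSI=4.8
def togo(xy,z,yang):
    "print shift in tool axes (mm) and tool-z turn (deg) to reach world xy,z (mm), tool y at yang deg"
    from scipy.spatial.transform import Rotation as Ro
    s=readout.get_state();R=Ro.from_quat(np.array(s["ee_rot"])[[1,2,3,0]]).as_matrix()
    p=s["eef_pos"]*1000;d=np.array([*xy,z])-p
    a=np.degrees(np.arctan2(R[1,1],R[0,1]))
    print("t",s["time"],"tcp",p.round(1),"yang",a.round(2),"tilt",R[:2,2].round(3),"shift",(R.T@d).round(1),"turn z",-(yang-a+180)%360-180 if 0 else round(((a-yang+180)%360)-180,2),"F",s["force"].round(2),"w",s["width"],"g",s["grasp_force"],"q6",s["q"][5].round(2))
def fence2w(x,y):
    a=np.radians(PSI);return F+np.array([np.cos(a)*x-np.sin(a)*y,np.sin(a)*x+np.cos(a)*y])
E
python3 -c "
from h import *
togo((468.5,-18),36,8.8)"
```

```text
t 2.6 tcp [454.   34.9 218.2] yang 8.57 tilt [-0.001 -0.   ] shift [-54.4   6.6 182.2] turn z -0.23 F [ 0.28 -0.78 -0.62] w 0.09332893455406595 g 0.0 q6 -0.19
```

servo_tool(
  increments="0.7 -27 3 0 0 0 -0.2; 0.7 -27 3.6 0 0 0 0; 0.7 0 0 45 0 0 0; 0.7 0 0 45 0 0 0; 0.7 0 0 40 0 0 0",
)

```text
time: 3.22
eef_pos: [0.4678, -0.0142, 0.0869]
ee_rot: [-0.001, 0.649, 0.76, -0.0]
force: [0.4, 0.1, -0.1]
width: 0.0647
grasp_force: 0.0
```

servo_tool(
  increments="0.7 0 0 30 0 0 0; 0.7 0 0 22 0 0 0; 0.7 0 0 0 0 0 0",
)

```text
time: 3.6
eef_pos: [0.4664, -0.0141, 0.0346]
ee_rot: [-0.002, 0.649, 0.761, -0.001]
force: [-0.4, 0.7, -0.2]
width: 0.065
grasp_force: 0.0
```

```bash
python3 -c "
from h import *
togo((468.5,-18),36,8.8)
a=grab('side',1)[0];b=grab('top',1)[0]
A=cv2.resize(a[150:270,200:330,::-1],(390,360));B=cv2.resize(b[128:240,225:367,::-1],(400,360))
cv2.imwrite('pics/c1.png',np.hstack([A,B]))"
```

```text
t 3.6 tcp [466.4 -14.1  34.6] yang 9.02 tilt [-0.005  0.001] shift [-4.2  1.5 -1.4] turn z 0.22 F [-0.36  0.66 -0.18] w 0.06501944081503933 g 0.0 q6 -0.3
```

View pics/c1.png

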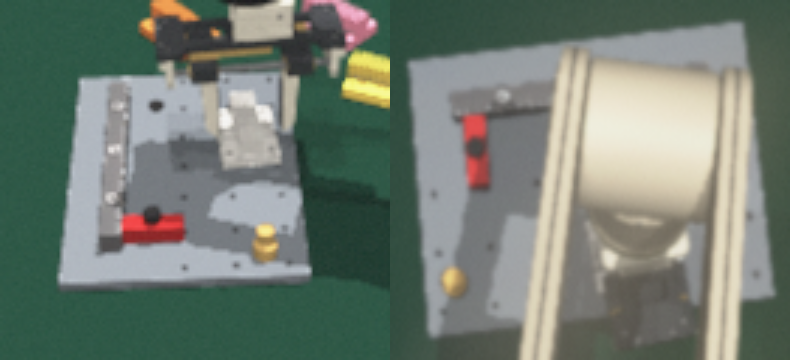

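The fingers straddle the fins in the side crop (210 and 290, 110). The top view is blocked by the arm. I'll trim the position, then close.

servo_tool(
  increments="0.7 -4 1.5 -1.5 0 0 0.2; 0.2 0 0 0 0 0 0; 0 0 0 0 0 0 0; 0 0 0 0 0 0 0; 0 0 0 0 0 0 0",
)

```text
time: 4.32
eef_pos: [0.4707, -0.0191, 0.0381]
ee_rot: [-0.0, 0.651, 0.759, -0.0]
force: [0.4, 0.1, 0.4]
width: 0.0297
grasp_force: 0.0
```

servo_tool(
  increments="0 0 0 0 0 0 0; 0 0 0 0 0 0 0; 0 0 0 -3 0 0 0; 0 0 0 -3 0 0 0; 0 0 0 0 0 0 0",
)

```text
time: 4.95
eef_pos: [0.4709, -0.0191, 0.0444]
ee_rot: [0.0, 0.651, 0.759, 0.0]
force: [1.0, -0.0, -1.3]
width: 0.0252
grasp_force: 30.0
```

```bash
python3 -c "
from h import *
t=fence2w(-31-5,53-6);print(t)
togo(t,42,4.8)"
```

```text
[553.19339843  74.12276202]
t 4.95 tcp [470.9 -19.1  44.4] yang 8.78 tilt [ 0. -0.] shift [79.5 95.5  2.4] turn z 3.98 F [ 1.04 -0.02 -1.31] w 0.025166277621028695 g 29.97168391942978 q6 -0.3
```

servo_tool(
  increments="0 16 19 0 0 0 0; 0 16 19 0 0 0 0; 0 16 19 0 0 0 0; 0 16 19 0 0 0 0; 0 15.5 19.5 0 0 0 0",
)

```text
time: 5.58
eef_pos: [0.5534, 0.0747, 0.0439]
ee_rot: [-0.0, 0.651, 0.759, -0.0]
force: [-0.4, 0.2, -2.8]
width: 0.0261
grasp_force: 30.0
```

servo_tool(
  increments="0 0 0 0 0 0 4; 0 0 0 2 0 0 0; 0 0 0 2 0 0 0; 0 0 0 1.5 0 0 0; 0 0 0 0 0 0 0",
)

```text
time: 6.2
eef_pos: [0.5527, 0.0739, 0.0384]
ee_rot: [-0.0, 0.677, 0.736, -0.0]
force: [0.2, 0.2, -1.8]
width: 0.0255
grasp_force: 30.0
```

```bash
python3 -c "
from h import *
t=fence2w(-31-5,53-6);print(t)
togo(t,38,4.8)
a=grab('side',2)[0]
cv2.imwrite('pics/c2.png',cv2.resize(a[160:260,210:310,::-1],(600,600),interpolation=cv2.INTER_CUBIC))"
```

```text
[553.19339843  74.12276202]
t 6.2 tcp [552.7  73.9  38.4] yang 4.79 tilt [-0. -0.] shift [0.2 0.5 0.4] turn z -0.01 F [ 0.25  0.19 -1.82] w 0.025535107259060524 g 29.971824288368225 q6 -0.04
```

View pics/c2.png

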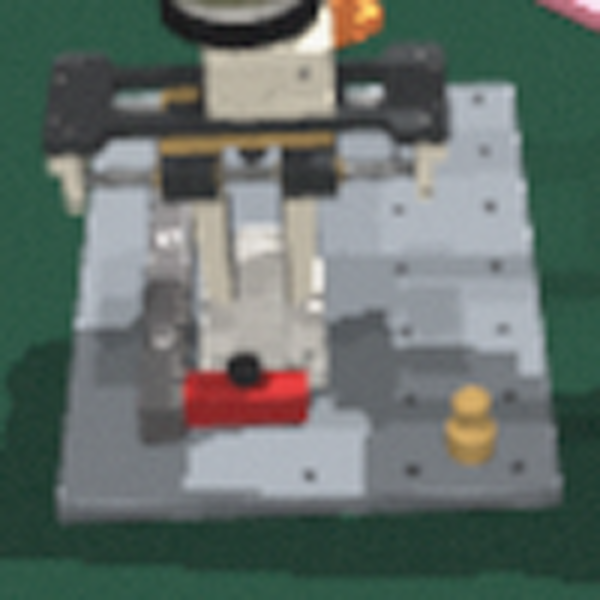

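The work hangs just short of the fence (gap near 190,340) and the stop (200,370), aligned. I'll lower it and feel for the plate.

servo_tool(
  increments="0 0 0 0.5 0 0 0; 0 0 0 0 0 0 0",
)

```text
time: 6.5
eef_pos: [0.553, 0.074, 0.0382]
ee_rot: [0.0, 0.677, 0.736, 0.0]
force: [-0.7, -0.9, -2.2]
width: 0.0253
grasp_force: 30.0
```

servo_tool(
  increments="0 0 0 0.5 0 0 0; 0 0 0 0 0 0 0",
)

```text
time: 6.75
eef_pos: [0.5533, 0.0741, 0.0381]
ee_rot: [0.0, 0.677, 0.736, 0.0]
force: [-1.2, -0.5, 2.3]
width: 0.0258
grasp_force: 30.0
```

servo_tool(
  increments="0 2 0 0 0 0 0; 0 2 0 0 0 0 0; 0 0 0 0 0 0 0",
)

```text
time: 7.12
eef_pos: [0.5531, 0.0784, 0.0381]
ee_rot: [0.0, 0.677, 0.736, 0.0]
force: [0.6, -0.3, 5.0]
width: 0.0257
grasp_force: 30.0
```

servo_tool(
  increments="0 1 0 0 0 0 0; 0 0 0 0 0 0 0",
)

```text
time: 7.38
eef_pos: [0.553, 0.0785, 0.0381]
ee_rot: [0.001, 0.677, 0.736, -0.0]
force: [-0.7, -3.9, 4.6]
width: 0.0256
grasp_force: 30.0
```

Stop touched. Now toward the fence.

servo_tool(
  increments="0 0 2 0 0 0 0; 0 0 1 0 0 0 0; 0 0 0 0 0 0 0",
)

```text
time: 7.75
eef_pos: [0.5557, 0.0787, 0.0381]
ee_rot: [0.0, 0.677, 0.736, -0.0]
force: [-1.8, -4.1, 7.6]
width: 0.0257
grasp_force: 30.0
```

servo_tool(
  increments="0 0 1 0 0 0 0; 0 0 0 0 0 0 0",
)

```text
time: 8.0
eef_pos: [0.5567, 0.0788, 0.0381]
ee_rot: [0.0, 0.677, 0.736, -0.0]
force: [-1.6, -3.4, 8.1]
width: 0.0255
grasp_force: 30.0
```

servo_tool(
  increments="0 0 1 0 0 0 0; 0 0 0 0 0 0 0",
)

```text
time: 8.25
eef_pos: [0.5576, 0.0789, 0.0381]
ee_rot: [0.0, 0.677, 0.736, -0.0]
force: [-1.6, -4.3, 7.1]
width: 0.0253
grasp_force: 30.0
```

servo_tool(
  increments="0 0 1 0 0 0 0; 0 0 0 0 0 0 0",
)

```text
time: 8.5
eef_pos: [0.5586, 0.079, 0.0381]
ee_rot: [0.0, 0.677, 0.736, -0.0]
force: [-2.0, -4.1, 7.1]
width: 0.0253
grasp_force: 30.0
```

servo_tool(
  increments="0 0 0.7 0 0 0 0; 0 0 0 0 0 0 0",
)

```text
time: 8.75
eef_pos: [0.5589, 0.0791, 0.0381]
ee_rot: [-0.0, 0.677, 0.736, -0.001]
force: [-5.1, -4.0, 9.6]
width: 0.0255
grasp_force: 30.0
```

servo_tool(
  increments="0 0 0.7 0 0 0 0; 0 0 0 0 0 0 0",
)

```text
time: 9.0
eef_pos: [0.559, 0.0792, 0.0381]
ee_rot: [-0.001, 0.677, 0.736, -0.001]
force: [-7.9, -3.5, 11.7]
width: 0.0258
grasp_force: 30.0
```

servo_tool(
  increments="0 0 0.7 0 0 0 0; 0 0 0 0 0 0 0",
)

```text
time: 9.25
eef_pos: [0.559, 0.0793, 0.038]
ee_rot: [-0.001, 0.677, 0.736, -0.002]
force: [-10.9, -4.3, 16.0]
width: 0.0253
grasp_force: 30.0
```

servo_tool(
  increments="0 0 0.7 0 0 0 0; 0 0 0 0 0 0 0",
)

```text
time: 9.5
eef_pos: [0.559, 0.0793, 0.038]
ee_rot: [-0.002, 0.677, 0.736, -0.002]
force: [-15.1, -4.3, 17.5]
width: 0.0255
grasp_force: 30.0
```

Seated against both. I'll unload, open slightly and lift clear.

servo_tool(
  increments="0 -0.5 -2.3 -1.5 0 0 0; 0 0 0 0 0 0 0",
)

```text
time: 9.75
eef_pos: [0.5584, 0.0792, 0.0384]
ee_rot: [-0.0, 0.677, 0.736, -0.0]
force: [-0.6, 0.5, -2.8]
width: 0.0253
grasp_force: 30.0
```

servo_tool(
  increments="0.45 0 0 0 0 0 0; 0.45 0 0 0 0 0 0; 0.45 0 0 0 0 0 0; 0.45 0 0 -10 0 0 0; 0.45 0 0 -25 0 0 0",
)

```text
time: 10.38
eef_pos: [0.558, 0.0791, 0.0738]
ee_rot: [-0.001, 0.677, 0.736, -0.001]
force: [-0.2, -0.0, 0.2]
width: 0.0419
grasp_force: 0.0
```

servo_tool(
  increments="0.2 -10 -10 -15 0 0 0; 0 -10 -20 0 0 0 0; 0 0 0 0 0 0 10; 0 0 0 0 0 0 10; 0 0 0 0 0 0 10",
)

```text
time: 11.0
eef_pos: [0.5312, 0.0566, 0.0901]
ee_rot: [0.0, 0.846, 0.533, 0.0]
force: [0.0, 0.6, 0.1]
width: 0.0009
grasp_force: 0.0
```

servo_tool(
  increments="0 0 0 0 0 0 10; 0 0 0 0 0 0 10; 0 0 0 0 0 0 10; 0 0 0 0 0 0 10; 0 0 0 0 0 0 10",
)

```text
time: 11.62
eef_pos: [0.5312, 0.0567, 0.0901]
ee_rot: [0.0, 0.992, 0.126, 0.0]
force: [0.2, 0.3, 0.2]
width: 0.0002
grasp_force: 0.0
```

servo_tool(
  increments="0 0 0 0 0 0 10; 0 0 0 0 0 0 0",
)

```text
time: 11.88
eef_pos: [0.5312, 0.0567, 0.0899]
ee_rot: [0.0, 0.999, 0.042, 0.0]
force: [0.8, -0.5, 0.8]
width: 0.0003
grasp_force: 0.0
```

```bash
python3 -c "
from h import *
a=np.radians(4.8);t=np.array([559,79.3])-22*np.array([np.cos(a),np.sin(a)]);print(t)
togo(t,30,-85.2)
a=grab('side',3)[0];b=grab('top',3)[0]
A=cv2.resize(a[160:260,210:310,::-1],(395,395),interpolation=cv2.INTER_CUBIC);B=cv2.resize(b[128:240,225:337,::-1],(395,395),interpolation=cv2.INTER_CUBIC)
cv2.imwrite('pics/c3.png',np.hstack([A,B]))"
```

```text
[537.0771571   77.45908745]
t 11.875 tcp [531.2  56.7  89.9] yang -85.15 tilt [ 0.001 -0.   ] shift [  7.5 -20.2  59.9] turn z 0.05 F [ 0.83 -0.55  0.81] w 0.00033606322687451174 g 0.0 q6 1.5
```

View pics/c3.png

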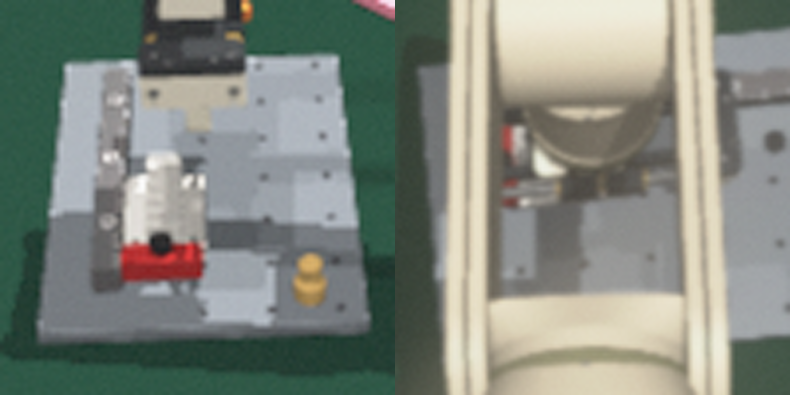

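The work sits seated on fence and stop in the side crop: left edge on the fence at (122,200), end at the red bar (160,248). The gripper hangs clear. Next I'll lower the closed tip onto the near flange.

servo_tool(
  increments="0 3.5 -10 0 0 0 0; 0 3.5 -10.2 0 0 0 0; 0 0 0 25 0 0 0; 0 0 0 20 0 0 0; 0 0 0 13 0 0 0",
)

```text
time: 12.6
eef_pos: [0.5357, 0.0781, 0.03]
ee_rot: [-0.0, 0.999, 0.042, -0.001]
force: [-0.5, 0.6, 0.2]
width: 0.0008
grasp_force: 0.0
```

servo_tool(
  increments="0 0 0 0 0 0 0; 0 0 0 0 0 0 0",
)

```text
time: 12.85
eef_pos: [0.5367, 0.0776, 0.0319]
ee_rot: [-0.0, 0.999, 0.042, 0.0]
force: [-0.8, -0.8, 0.3]
width: 0.0
grasp_force: 0.2
```

servo_tool(
  increments="0 0 0 2 0 0 0; 0 0 0 1 0 0 0; 0 0 0 0 0 0 0",
)

```text
time: 13.22
eef_pos: [0.5364, 0.0774, 0.0283]
ee_rot: [0.0, 0.999, 0.042, 0.0]
force: [0.1, -0.2, -0.2]
width: 0.0003
grasp_force: 0.0
```

```bash
python3 -c "
from h import *
togo((537.1,77.5),26,-85.2)"
```

```text
t 13.225 tcp [536.4  77.4  28.3] yang -85.22 tilt [0.001 0.   ] shift [ 0.7 -0.1  2.3] turn z -0.02 F [ 0.14 -0.22 -0.23] w 0.000316850783468337 g 0.0 q6 1.54
```

servo_tool(
  increments="0 0.7 0 1 0 0 0; 0 0 0 0.8 0 0 0; 0 0 0 0 0 0 0",
)

```text
time: 13.6
eef_pos: [0.5368, 0.0774, 0.0263]
ee_rot: [0.0, 0.999, 0.042, -0.0]
force: [-0.8, 0.4, 1.1]
width: 0.0008
grasp_force: 0.6
```

servo_tool(
  increments="0 0 0 0.6 0 0 0; 0 0 0 0 0 0 0",
)

```text
time: 13.85
eef_pos: [0.5369, 0.0774, 0.0263]
ee_rot: [0.0, 0.999, 0.042, -0.0]
force: [-4.5, -0.1, 7.4]
width: 0.0004
grasp_force: 5.4
```

servo_tool(
  increments="0 0 0 0.4 0 0 0; 0 0 0 0 0 0 0",
)

```text
time: 14.1
eef_pos: [0.5369, 0.0774, 0.0263]
ee_rot: [0.0, 0.999, 0.042, -0.0]
force: [-6.3, -1.0, 10.3]
width: 0.0008
grasp_force: 7.4
```

servo_tool(
  increments="0 0.6 0 0 0 0 0; 0 0 0 0 0 0 0",
)

```text
time: 14.35
eef_pos: [0.5369, 0.0774, 0.0263]
ee_rot: [0.0, 0.999, 0.042, -0.001]
force: [-9.5, -0.7, 14.0]
width: 0.0005
grasp_force: 10.0
```

servo_tool(
  increments="0 0.5 0 0 0 0 0; 0 0 0 0 0 0 0",
)

```text
time: 14.6
eef_pos: [0.5369, 0.0774, 0.0263]
ee_rot: [0.0, 0.999, 0.042, -0.001]
force: [-13.3, -1.9, 15.9]
width: 0.0004
grasp_force: 12.5
```

servo_tool(
  increments="0 0.5 0 0 0 0 0; 0 0 0 0 0 0 0",
)

```text
time: 14.85
eef_pos: [0.5369, 0.0774, 0.0263]
ee_rot: [0.0, 0.999, 0.042, -0.002]
force: [-15.2, -0.6, 18.9]
width: 0.0005
grasp_force: 14.6
```

The forces are high, and this may be friction on the flange rather than fin contact. I'll ease the down force so the tip settles against the fins.

servo_tool(
  increments="0 0 0 -1.5 0 0 0; 0 0 0 -0.5 0 0 0; 0 0 0 0 0 0 0",
)

```text
time: 15.22
eef_pos: [0.5369, 0.0774, 0.0265]
ee_rot: [0.0, 0.999, 0.042, -0.002]
force: [-5.5, -1.1, 1.2]
width: 0.0004
grasp_force: 3.1
```

servo_tool(
  increments="0 0.5 0 0 0 0 0; 0 0 0 0 0 0 0",
)

```text
time: 15.48
eef_pos: [0.5368, 0.0775, 0.0264]
ee_rot: [0.0, 0.999, 0.042, -0.002]
force: [-9.2, -0.9, 3.6]
width: 0.0006
grasp_force: 4.6
```

Fx is far above Fz, so the tip is truly against the fins. Now I'll balance the two.

servo_tool(
  increments="0 0 0 0.7 0 0 0; 0 0 0 0 0 0 0",
)

```text
time: 15.72
eef_pos: [0.5369, 0.0775, 0.0263]
ee_rot: [0.0, 0.999, 0.042, -0.002]
force: [-12.8, -2.0, 9.3]
width: 0.0003
grasp_force: 9.5
```

servo_tool(
  increments="0 0 0 0 0 0 0; 0 0 0 0 0 0 0; 0 0 0 0 0 0 0; 0 0 0 0 0 0 0",
)

```text
time: 16.23
eef_pos: [0.5369, 0.0774, 0.0263]
ee_rot: [0.0, 0.999, 0.042, -0.002]
force: [-11.2, -2.3, 9.2]
width: 0.0008
grasp_force: 9.4
```

```bash
python3 -c "
from h import *
togo((537.1,77.5),26,-85.2)
a=grab('side',4)[0];b=grab('top',4)[0]
togo((537.1,77.5),26,-85.2)
A=cv2.resize(a[175:245,215:285,::-1],(560,560),interpolation=cv2.INTER_CUBIC)
cv2.imwrite('pics/c4.png',A)"
```

```text
t 16.225 tcp [536.9  77.4  26.3] yang -85.21 tilt [-0.004 -0.   ] shift [ 0.2 -0.   0.3] turn z -0.01 F [-11.19  -2.35   9.19] w 0.0007860603913095212 g 9.414721876892145 q6 1.54
t 16.325 tcp [536.8  77.4  26.3] yang -85.21 tilt [-0.005 -0.   ] shift [ 0.3 -0.   0.3] turn z -0.01 F [-12.04  -1.55   8.86] w 0.00046933366574635583 g 9.414866817023722 q6 1.54
```

View pics/c4.png

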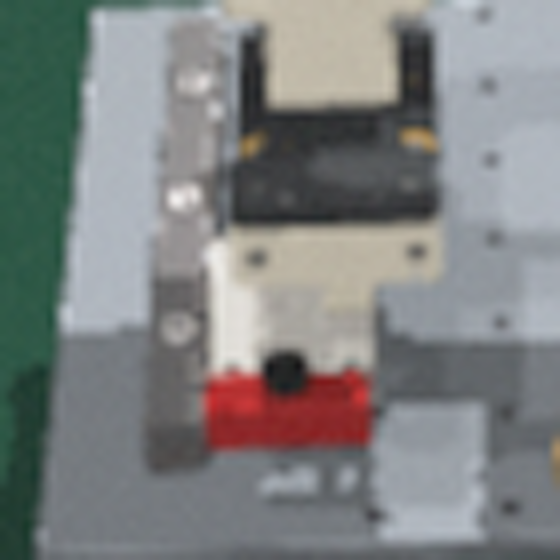

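The side crop shows the long side flush with the fence (205–210, 240–375) and the end at the red stop (375). A slight bias toward the stop comes next, with a small trim.

servo_tool(
  increments="0 -0.3 -0.5 0.1 0 0 0; 0 0 0 0 0 0 0; 0 0 0 0 0 0 0",
)

```text
time: 16.7
eef_pos: [0.5368, 0.0775, 0.0263]
ee_rot: [0.0, 0.999, 0.042, -0.002]
force: [-11.2, -3.7, 8.1]
width: 0.0006
grasp_force: 8.7
```

servo_tool(
  increments="0 0 -0.5 0 0 0 0; 0 0 0 0 0 0 0; 0 0 0 0 0 0 0; 0 0 0 0 0 0 0",
)

```text
time: 17.2
eef_pos: [0.5369, 0.0775, 0.0263]
ee_rot: [0.001, 0.999, 0.042, -0.002]
force: [-10.6, -5.8, 9.0]
width: 0.0005
grasp_force: 9.1
```

servo_tool(
  increments="0 -0.2 0 0.2 0 0 0; 0 0 0 0 0 0 0; 0 0 0 0 0 0 0; 0 0 0 0 0 0 0",
)

```text
time: 17.7
eef_pos: [0.5369, 0.0775, 0.0263]
ee_rot: [0.001, 0.999, 0.042, -0.002]
force: [-11.1, -5.5, 9.4]
width: 0.0001
grasp_force: 9.0
```

```bash
python3 -c "
from station import r;print(r.finish_job())"
```

```text
the job is handed in; nothing more can be done
None
```

The heat sink is seated against the fence and the red end stop, and I handed the job in at 17.7 s with the gripper still pushing about 11 N into the fence and 9 N down (plus about 5 N toward the stop); I checked the end contact by feel, because the stop hides it from the side camera and the arm blocked the top view.

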